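Hold the lid over the basket for stitching

TASK

Lift the oblong palm basket over the rack of thread spools, fit the two holes in its wooden bottom over the stitching stand's pegs so that it sits fully down, and let go of it. Then pick up its lid by the handle, lift it over the spool rack too, and finish still holding it level about 15 mm above the basket's rim, centred and lined up with the basket and not touching it, so that the hinge can be sewn. Do not bump the spool rack or disturb the jars and other things around.

Things in the scene. Friction and masses are not known exactly. Their poses are not given: they have to be found in the camera images.
- basket_center (a point): Centre, half-way up, of the loose open oblong basket: stiff tan woven palm leaf, red-white-blue rim, upright, 0.18 kg. Outside 110 (its x) x 56 (its y) x 75 mm high, walls 5 mm: grip across the 56 mm. Underside 37.5 mm below this point, rim 37.5 mm above. Wooden bottom 10 mm thick, two 14 mm through holes 30 mm either side of the middle along x. Half a turn makes no difference.
- lid_handle (a point): Middle of the lid's handle bar. Loose flat tan woven lid, red-white-blue edge, 118 (its x) x 64 (y) x 10 mm, no lip beneath, flat on the table, 0.11 kg. Dark wooden bridge handle on top: bar 60 mm long (x), 14 wide (y), 14 high, 24 mm free below it between two end legs 36 mm apart. This point is 41 mm above the lid's underside, 7 mm below the handle's top. Half a turn makes no difference.
- stand_top (a point): Centre of the top face of the fixed stitching stand: blue block 150 (x) x 90 mm (y), pale wooden top 25 mm above the table. Two steel pegs, 10 mm thick, 22 mm high, pointed over the last 8 mm, stand 30 mm either side of this point along its x, the long way. With the basket fully down, the basket's centre is 37.5 mm above this point.
- rack: Fixed spool rack standing between the table's two halves, origin at the centre of its underside: 300 mm (x) by 50 mm (y), with five upright thread spools (red, blue, white, green, orange) in a row; 100 mm high at the dowel tips.
- basket: The basket itself, origin at the centre of its underside, axes as at its centre point.
- lid: The lid itself, origin at the centre of its underside, axes as at its handle point.
- jar_a: Bystander: amber glass jar with red cap, 64 mm across, 105 mm high, origin under its centre.
- jar_b: Bystander: reddish-brown jar with red cap, 64 mm across, 105 mm high, origin under its centre.
- tea_cup: Bystander: white cup, 66 mm across, 65 mm high, origin under its centre.
- cone: Bystander: upright green yarn cone, 72 mm across at the foot, 115 mm high, origin under its centre.
- small_bowl: Bystander: small tan bowl, 100 mm across, 40 mm high, origin under its centre.
- mallet: Bystander: wooden mallet lying on the table, 220 mm long along its x.
There are look-alikes about, which are no part of the job. Leave any pink or purple look-alike of the basket alone.

How it is judged (in metres and radians):
On the way, in this order (a step that is already met when the one before it is completed fails the run):
1. the basket sits fully down on the stand's pegs and is let go, the lid still on the table (horizontal distance between basket_center and stand_top below 0.005 m and z of basket_center in the frame of stand_top between 0.034 and 0.041 m and angle between the x axis of basket_center and the x axis of stand_top, either way round below 0.11 rad and angle between basket_center's own z axis and vertical below 0.06 rad and contact force between basket and the fingers below 0.2 N and height (world z) of lid_handle below 0.05 m), for 0.2 s.
2. the lid is held above spool height, over the rack's line (y of lid_handle in the frame of rack between -0.07 and 0.07 m and z of lid_handle in the frame of rack above 0.141 m), for 0.02 s.
At the end, for the whole second after the job is handed in: Lid held still, level (0.1 rad), underside 5 to 30 mm above the rim, not touching, centred within 8 mm along each basket axis, lined up within 0.14 rad; basket fully down on the pegs (5 mm sideways, 3.5 mm in height, 0.11 rad, upright within 0.06 rad), not touched by the fingers (horizontal distance between basket_center and stand_top below 0.005 m and z of basket_center in the frame of stand_top between 0.034 and 0.041 m and angle between the x axis of basket_center and the x axis of stand_top, either way round below 0.11 rad and angle between basket_center's own z axis and vertical below 0.06 rad and contact force between basket and the fingers below 0.2 N and x of lid_handle in the frame of basket_center between -0.008 and 0.008 m and y of lid_handle in the frame of basket_center between -0.008 and 0.008 m and z of lid_handle in the frame of basket_center between 0.0835 and 0.1085 m and angle between the x axis of lid_handle and the x axis of basket_center, either way round below 0.14 rad and angle between lid_handle's own z axis and vertical below 0.1 rad and contact force between lid and basket below 0.05 N and contact force between lid and the fingers above 1 N and linear speed of each of lid, basket below 0.02 m/s); the arm keeps its last pose, push and grip.
It fails at once if the spool rack is bumped (over 2 N) (contact force between rack and the arm above 2 N or contact force between rack and the fingers above 2 N or contact force between rack and basket above 2 N or contact force between rack and lid above 2 N).
It fails at once if a bystander is moved more than 30 mm or knocked over (distance of any of jar_a, jar_b, tea_cup, cone, small_bowl, mallet from where it was at the start of the episode above 0.03 m or angle between any of jar_a, jar_b, tea_cup, cone, small_bowl's own z axis and vertical above 0.5 rad).
It also fails if it takes over 72 s, if anything falls off the work surface, if the arm or the gripper's body presses on something with over 40 N, if the wrist force passes 120 N, or if a joint passes its speed limit or range.

ROBOT

A 6-joint arm with a two-finger parallel gripper is mounted at the origin on the work surface. World frame = base frame: x ahead of the robot, y to its left, z up, the work surface at z = 0. Lengths are in m, angles in degrees, forces in N, time in s.
With the tool pointing down it reaches from about 0.3 to 0.85 m from the base axis. Payload 4.2 kg.
Tool frame: the origin (TCP) lies at the very end of the fingers, on their centre line; the grasp point (between the pads) lies 19 mm behind it; z points along the fingers, y is the line along which they close (so a half turn about z gives the same grasp; the last joint's range is limited). The gripper opens to 91 mm and grips with 3 to 60 N. Pads are 32 mm wide; open, the fingers measure 118 mm over their backs; the gripper's body (76 mm by 178 mm) begins 60 mm behind the grasp point.
Start: joints at [-64.572, 18.312, 89.639, -0, 72.044, -1.146], TCP at [0.257, -0.514, 0.214] pointing down, gripper open.
Joint ranges: [-177.97, 177.97], [-48.28, 115.42], [12.27, 149.76], [-77.06, 257.06], [2.81, 150.46], [-146.56, 146.56]. Speed limits (degrees/s): [147.25, 147.25, 180, 180, 180, 180].

INTERFACE

Orientations are given as [roll, pitch, yaw] about the fixed x, y, z axes, in that order (R = Rz(yaw) Ry(pitch) Rx(roll)).
In Python, from workcell import telemetry, optics, robot, spotter gives the robot as it stands.
- The arm moves only by the tool jog_arm, never from a script. Its argument "plan" is a list of rows, each a list of 3 entries, a list of its own where there are three numbers: the shift along the world's x, y, z in units of 25 mm (1.0 is 25 mm), then the turn about the world's z in units of 5 degrees (1.0 is 5 degrees), then the finger opening in mm, from 0 to 91.2. In form: [[[x, y, z], twist, hand], ...]. A call has exactly 5 rows; each row is the pose to reach, as a shift and turn from the pose commanded when the call began; what a row does not reach only later rows make up. A row lasts 1/12 s, in which the tool goes at most 41.7 mm and 7.16 degrees, less where a joint would pass 70% of its speed; a pose out of reach is approached as far as the arm can. A call with a gripper value outside its range is refused whole. The fingers move at their own pace and stop on an object; the grip force is fixed at half the most. Time passes only in rows, so rows that repeat a pose let the fingers close, or fill a call up. It gives the time, the measured TCP pose, the force, the opening and the grip force at its end, in the units of the state.
- telemetry.observe(): the state, without advancing time (a new reading comes with each control period).
- optics.camera(name): name is "side" or "top" or "wrist"; returns a dict with "frame" (420x560x3 uint8, red, green, blue), "depth" (420x560 float32, m along the optical axis (not along the pixel's ray), 0 where there is no reading), "camera_matrix" (3x3 intrinsics, pixels), "xyz" and "orientation" of the camera in the world; the wrist camera has in their place "hand_eye" (4x4, takes a point from camera to tool coordinates, whose origin is the TCP and whose axes are the flange's). Camera axes: x right, y up, looking along -z (the intrinsics and any distortion apply to the point x, -y, -z); pixel columns grow to the right and rows downward; lengths in m; the calibration is good to about 2 mm. A picture is of the moment at which its call begins: read the wrist's pose just before it.
- robot.close_job(): hands the job in; it is judged then, once.
Trained networks look in a picture, given as the dict that the camera call returned (one of the last four; its "shot" number tells which), for a name from the list of things; names that differ only in an ending like _2 or _b are one class to them, and where a whole thing is asked for, a point or a joint stands for the part that bears it (a point fixed in the world has none). Each returns a list of dicts, best first, with "conf" (0 to 1); they miss things now and then, are a little off and sometimes report something else, mostly with a low value. They report only what shows in the picture. A call takes as long as a camera call. They do not tell look-alikes from the thing itself.
- spotter.look_for(picture, query): "bbox" ([left, top, right, bottom] in pixels, round what is visible of it).
- spotter.pinpoint(picture, query): "position" ([column, row] in pixels: a listed point, or the origin of a listed thing).
The state is a dict: "time_s": time; "q": joint angles; "joint_vel": joint speeds; "effort": joint torques, N m; "position": TCP position; "tcp_rot": TCP orientation; "force": force on the tool from outside, world axes, zero at the start; "ft_torque": the same for the moment, N m; "grip_width": opening from 0.0 (shut) to 1.0 (fully open); "grasp_force": force on a finger pad.
Only numpy, scipy, OpenCV 4.12 (cv2) and the standard library are available. Lean on these libraries where they do the work, as an engineer would, in place of code of your own. Each camera call takes 0.05 s, during which the arm holds its last target. There are 200 camera calls.

## Working session

There is one attempt and no reset: what is moved stays moved. The work goes in short steps, Python scripts to look and compute and a tool call to move; the robot and the scene stay as the last step left them, time stands still between calls to the robot, and variables do not carry over. Pictures are saved under pics/ and viewed, at most 10 in all, crops included, and the job is handed in when it is done.

Besides the shell and the picture viewer there is one more tool, called by a JSON object that holds its "fn" and its "kwargs". jog_arm: Moves the arm, as the interface text tells. Its arguments: {"type":"object","properties":{"plan":{"type":"array"}},"required":["plan"]}

```bash
mkdir -p pics
cat > h.py <<'E'
import numpy as np, cv2
from scipy.spatial.transform import Rotation as Ro
from workcell import telemetry, optics, robot, spotter
def shot(name):
    s=telemetry.observe(); p=optics.camera(name)
    if name=="wrist":
        T=np.eye(4); T[:3,:3]=Ro.from_euler('xyz',s['tcp_rot'],degrees=True).as_matrix(); T[:3,3]=s['position']
        p['M']=T@np.array(p['hand_eye'])
    else:
        o=np.array(p['orientation']); T=np.eye(4)
        T[:3,:3]=o if o.shape==(3,3) else Ro.from_euler('xyz',o,degrees=True).as_matrix(); T[:3,3]=p['xyz']; p['M']=T
    return p
def save(p,n): cv2.imwrite('pics/'+n,p['frame'][:,:,::-1])
def ray(p,uv):
    K=np.array(p['camera_matrix']); d=np.linalg.solve(K,[uv[0],uv[1],1.]); return p['M'][:3,:3]@np.array([d[0],-d[1],-1.]),p['M'][:3,3]
def atz(p,uv,z):
    d,o=ray(p,uv); return o+d*(z-o[2])/d[2]
def cloud(p):
    K=np.array(p['camera_matrix']); D=p['depth']; v,u=np.mgrid[:D.shape[0],:D.shape[1]]
    c=np.stack([(u-K[0,2])/K[0,0]*D,-(v-K[1,2])/K[1,1]*D,-D],-1)
    return c@p['M'][:3,:3].T+p['M'][:3,3]
E
python3 - <<'E'
from h import *
s=telemetry.observe(); print({k:np.round(v,3) for k,v in s.items()})
for n in ['top','side']:
    p=shot(n); save(p,n+'0.png')
    print(n,[ (k) for k in p if k not in('frame','depth')],p['xyz'],p['orientation'])
    for q in ['basket_center','lid_handle','stand_top','rack','jar_a','tea_cup','cone','small_bowl','mallet']:
        C=cloud(p)
        for r in spotter.pinpoint(p,q):
            u,v=map(int,np.round(r['position'])); 
            print(q,round(r['conf'],2),u,v,np.round(C[min(max(v,0),419),min(max(u,0),559)],3))
E
```

```text
{'time_s': np.float64(0.0), 'q': array([-6.4572e+01,  1.8353e+01,  8.9707e+01, -1.0000e-03,  7.2046e+01,
       -1.1480e+00]), 'joint_vel': array([ 0.059, -0.045,  0.023,  0.062, -0.005, -0.029]), 'effort': array([ 1.0000e-03, -4.1247e+01, -2.3197e+01,  7.3000e-02,  4.6000e-02,
       -0.0000e+00]), 'position': array([ 0.257, -0.514,  0.213]), 'tcp_rot': array([-1.79893e+02, -1.00000e-03,  2.65760e+01]), 'force': array([ 0.098,  0.108, -0.078]), 'ft_torque': array([-0.029, -0.025,  0.002]), 'grasp_force': np.float64(0.0), 'grip_width': np.float64(1.0)}
top ['camera_matrix', 'xyz', 'orientation', 'shot', 'M'] [ 0.41228973 -0.03815895  1.23205603] [  7.84530109   0.89970547 -88.36176888]
basket_center 0.95 408 161 [ 0.725 -0.36   0.01 ]
basket_center 0.87 328 222 [ 0.552 -0.145  0.012]
basket_center 0.72 255 152 [0.72  0.051 0.084]
basket_center 0.57 323 293 [ 0.365 -0.135  0.012]
lid_handle 0.8 384 222 [ 0.552 -0.287  0.048]
stand_top 0.86 208 220 [0.548 0.174 0.024]
rack 0.95 264 248 [0.474 0.019 0.099]
rack 0.56 326 223 [ 0.549 -0.14   0.014]
jar_a 0.74 252 152 [0.717 0.058 0.096]
j
[... 295 characters left out ...]
]
mallet 0.95 448 234 [ 0.528 -0.46   0.019]
side ['camera_matrix', 'xyz', 'orientation', 'shot', 'M'] [-0.21624036  0.9778517   1.10506546] [  50.51033843    0.16265466 -142.94372029]
basket_center 0.83 297 151 [ 0.69  -0.325  0.057]
basket_center 0.56 350 219 [ 0.339 -0.108  0.066]
lid_handle 0.9 327 176 [ 0.523 -0.265  0.054]
stand_top 0.63 234 250 [0.56  0.175 0.026]
jar_a 0.87 240 191 [ 0.728 -0.05   0.028]
jar_a 0.74 214 213 [0.721 0.086 0.026]
tea_cup 0.93 271 176 [ 0.708 -0.194  0.015]
tea_cup 0.51 290 244 [0.452 0.044 0.013]
cone 0.89 145 272 [0.695 0.397 0.034]
cone 0.2 215 212 [0.718 0.084 0.032]
small_bowl 0.7 178 240 [0.741 0.23  0.006]
mallet 0.63 355 161 [ 0.523 -0.459  0.009]
```

```bash
python3 -c "
import cv2,numpy as np
a=cv2.imread('pics/top0.png');cv2.imwrite('pics/top0b.png',cv2.resize(a[90:345,90:500],(800,498),interpolation=cv2.INTER_CUBIC))"
```

```text
(no output)
```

View pics/top0b.png

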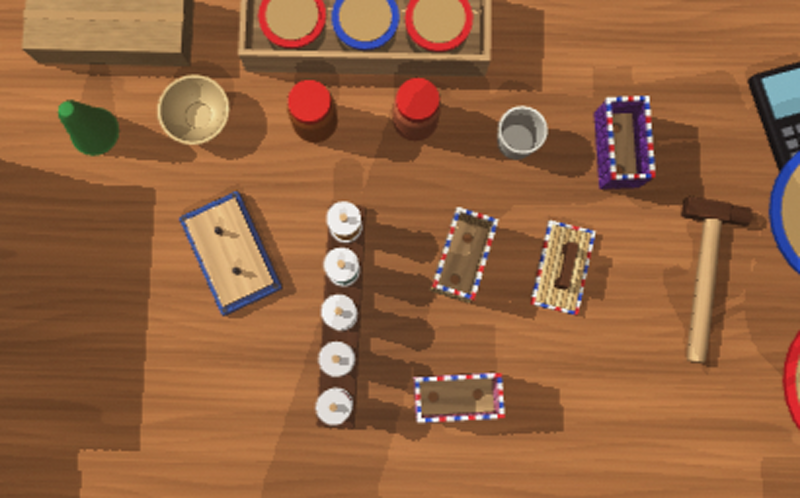

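View pics/side0.png

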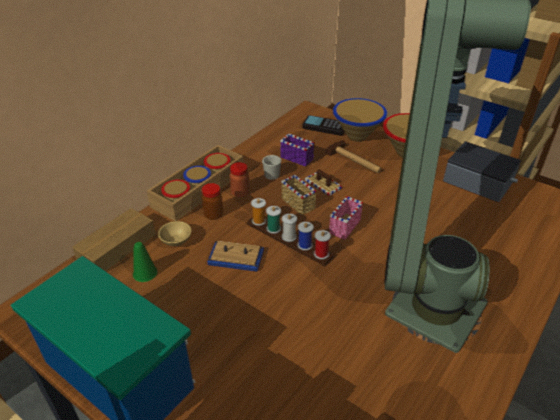

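Candidates for the basket in the top image: purple (408,161), pink (323,293), tan (328,222). I choose the tan one and check it in a close crop.

```bash
cat >> h.py <<'E'
def rect(C,c,r,z0,z1):
    m=(np.hypot(C[...,0]-c[0],C[...,1]-c[1])<r)&(C[...,2]>z0)&(C[...,2]<z1)
    q=C[m]; (x,y),(w,h),a=cv2.minAreaRect((q[:,:2]*1000).astype(np.float32))
    if w<h: w,h,a=h,w,a-90
    print('n',len(q),'c',round(x,1),round(y,1),'size',round(w,1),round(h,1),'ang',round(a,1),'z',np.round(np.median(q[:,2]),4))
E
python3 - <<'E'
from h import *
p=shot('top'); C=cloud(p)
rect(C,(.55,-.145),.075,.06,.09); rect(C,(.55,-.285),.08,.006,.025);rect(C,(.55,-.285),.08,.035,.06); rect(C,(.55,.175),.1,.015,.035); rect(C,(.474,.019),.17,.06,.12); rect(C,(.474,.019),.17,.03,.12)
print(p['camera_matrix'])
s=shot('side'); f=s['frame'][140:270,200:400]; cv2.imwrite('pics/crop.png',cv2.resize(f[:,:,::-1],(800,520),interpolation=cv2.INTER_CUBIC))
E
```

```text
n 288 c 552.8 -140.2 size 110.3 55.9 ang -16.1 z 0.0754
n 917 c 547.3 -284.3 size 144.7 139.7 ang -14.7 z 0.0107
n 143 c 544.8 -279.1 size 60.7 14.5 ang -12.1 z 0.0481
n 1767 c 551.9 176.7 size 150.1 89.8 ang 26.5 z 0.0251
n 1425 c 469.8 -52.9 size 283.3 192.5 ang -1.4 z 0.0897
n 1539 c 472.1 21.1 size 334.8 272.7 ang 72.1 z 0.0894
[[458.93523928   0.         279.30682316]
 [  0.         458.93523928 210.570818  ]
 [  0.           0.           1.        ]]
```

View pics/crop.png

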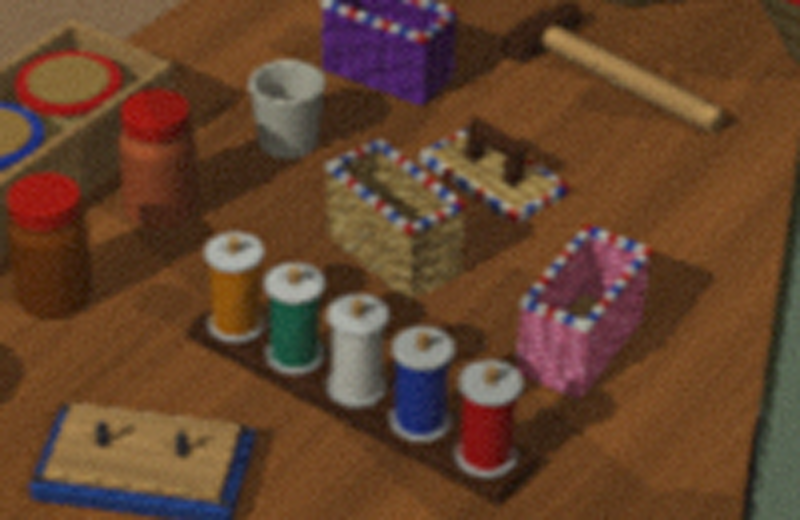

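The side crop confirms the tan basket at crop (395,200), the lid with handle behind it at (495,170), and the pegged blue-edged stand at (145,460). The pink (585,310) and purple (390,50) baskets are look-alikes. Moving above the basket now.

{"fn": "jog_arm", "kwargs": {"plan": [[[0.8,1.0,0],-0.8,91],[[1.8,2.3,0],-1.8,91],[[2.8,3.6,0],-2.8,91],[[3.8,4.9,0],-3.8,91],[[4.8,6.2,0],-4.8,91]]}}

```text
time_s: 1.52
position: [0.378, -0.3578, 0.2141]
tcp_rot: [180.0, -0.0, 2.3]
force: [1.0, 0.4, -0.4]
grip_width: 1.003
grasp_force: 0.0
```

{"fn": "jog_arm", "kwargs": {"plan": [[[1,1.2,0],-0.8,91],[[2,2.4,0],-1.6,91],[[3,3.6,0],-2.4,91],[[4,4.8,0],-3.1,91],[[5,6.0,0],-3.74,91]]}}

```text
time_s: 1.93
position: [0.5032, -0.2076, 0.2142]
tcp_rot: [180.0, -0.0, -16.3]
force: [0.9, -0.8, 1.2]
grip_width: 1.002
grasp_force: 0.0
```

{"fn": "jog_arm", "kwargs": {"plan": [[[1,1.2,0],0,91],[[1.7,2.2,0],0,91],[[2,2.72,0],0,91],[[2,2.72,0],0,91],[[2,2.72,0],0,91]]}}

```text
time_s: 2.35
position: [0.5523, -0.1408, 0.2138]
tcp_rot: [180.0, 0.0, -16.0]
force: [0.0, -0.6, 0.1]
grip_width: 0.998
grasp_force: 0.0
```

```bash
cat >> h.py <<'E'
def tcp():
    s=telemetry.observe(); print('t',round(float(s['time_s']),2),np.round(s['position'],4),np.round(s['tcp_rot'],2),'w',round(float(s['grip_width']),3),'gf',round(float(s['grasp_force']),1),'F',np.round(s['force'],1),'q',np.round(s['q'],1))
E
python3 - <<'E'
from h import *
tcp(); p=shot('wrist'); save(p,'w1.png'); C=cloud(p); print(np.round(p['M'],3))
rect(C,(.55,-.14),.075,.065,.09)
for q in ['basket_center','lid_handle']: print(q,[(round(r['conf'],2),np.round(r['position'])) for r in spotter.pinpoint(p,q)])
E
```

```text
t 2.35 [ 0.5523 -0.1408  0.2138] [ 1.7996e+02  3.0000e-02 -1.6020e+01] w 0.998 gf 0.0 F [ 0.  -0.6  0.1] q [-15.4  17.9  90.3  -0.   71.8  90.6]
[[-0.276  0.918  0.286  0.633]
 [-0.961 -0.264 -0.083 -0.165]
 [-0.001 -0.298  0.955  0.384]
 [ 0.     0.     0.     1.   ]]
n 2167 c 553.5 -140.5 size 110.7 56.1 ang -16.2 z 0.0744
basket_center [(0.76, array([270., 191.])), (0.68, array([314., 338.]))]
lid_handle []
```

View pics/w1.png

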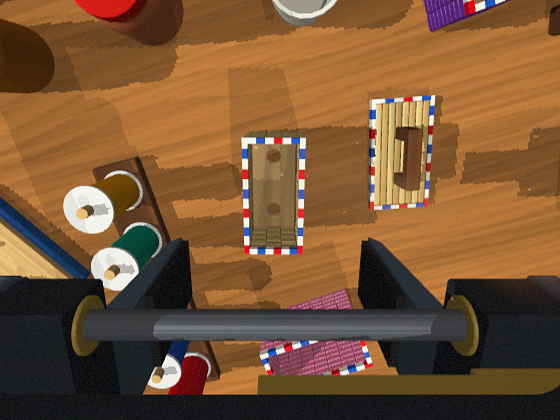

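Wrist view: the basket (275,195) lies straight between the fingers, tan, and the lid is at (402,155). Descending.

{"fn": "jog_arm", "kwargs": {"plan": [[[0.04,0,-1],0,91],[[0.04,0,-2.5],0,91],[[0.04,0,-4],0,91],[[0.04,0,-5.3],0,91],[[0.04,0,-6.2],0,91]]}}

```text
time_s: 2.92
position: [0.5508, -0.1421, 0.0562]
tcp_rot: [180.0, 0.2, -16.2]
force: [-0.3, -0.6, 0.4]
grip_width: 0.997
grasp_force: 0.0
```

{"fn": "jog_arm", "kwargs": {"plan": [[[0,0,-0.5],0,91],[[0,0,-0.75],0,91],[[0,0,-0.75],0,60],[[0,0,-0.75],0,40],[[0,0,-0.75],0,40]]}}

```text
time_s: 3.33
position: [0.5541, -0.142, 0.0416]
tcp_rot: [180.0, -0.2, -16.2]
force: [-0.3, -0.4, 0.2]
grip_width: 0.808
grasp_force: 0.0
```

{"fn": "jog_arm", "kwargs": {"plan": [[[0,0,0],0,40],[[0,0,0],0,40],[[0,0,0],0,40],[[0,0,0],0,40],[[0,0,0],0,40]]}}

```text
time_s: 3.75
position: [0.5539, -0.1412, 0.0412]
tcp_rot: [-180.0, -0.1, -16.1]
force: [0.5, 0.7, 5.2]
grip_width: 0.614
grasp_force: 30.0
```

{"fn": "jog_arm", "kwargs": {"plan": [[[0,0,0.5],0,40],[[0,0,1.5],0,40],[[0,0,2.7],0,40],[[0,0,3.9],0,40],[[0,0,5],0,40]]}}

```text
time_s: 4.17
position: [0.5527, -0.1412, 0.1661]
tcp_rot: [180.0, 0.1, -16.1]
force: [0.9, -0.3, -1.6]
grip_width: 0.618
grasp_force: 30.0
```

{"fn": "jog_arm", "kwargs": {"plan": [[[0,0,1],0,40],[[0,0,1.6],0,40],[[0,0,2],0,40],[[0,0,2],0,40],[[0,0,2],0,40]]}}

```text
time_s: 4.58
position: [0.5527, -0.1412, 0.2143]
tcp_rot: [180.0, 0.1, -16.1]
force: [-0.2, -0.3, -2.9]
grip_width: 0.614
grasp_force: 30.0
```

Run:
```python
from h import *
tcp(); p=shot('wrist'); C=cloud(p); s=telemetry.observe()['position']
z=s[2]+.034; rect(C,s[:2],.075,z-.008,z+.01)
t=shot('top'); Ct=cloud(t); rect(Ct,s[:2],.075,z-.008,z+.01); rect(Ct,(.55,.175),.1,.015,.035); rect(Ct,(.545,-.279),.08,.035,.06)
```

```text
t 4.58 [ 0.5527 -0.1412  0.2143] [ 1.7999e+02  8.0000e-02 -1.6120e+01] w 0.614 gf 30.0 F [-0.2 -0.3 -2.9] q [-15.5  17.9  90.1  -0.   72.   90.7]
n 7734 c 556.1 -143.1 size 102.1 79.2 ang -16.2 z 0.2476
n 133 c 516.4 -134.6 size 61.5 39.8 ang 74.2 z 0.248
n 1761 c 551.8 176.7 size 150.0 89.9 ang 26.6 z 0.025
n 0 c 0.0 0.0 size 0.0 0.0 ang 0.0 z nan
  return _methods._mean(a, axis=axis, dtype=dtype,
  ret = ret.dtype.type(ret / rcount)
```

{"fn": "jog_arm", "kwargs": {"plan": [[[0,0.6,0],0.5,40],[[0,1.6,0],1.3,40],[[0,2.8,0],2.2,40],[[0,4.0,0],3.1,40],[[0,5.2,0],4,40]]}}

```text
time_s: 5.1
position: [0.5523, -0.0102, 0.2135]
tcp_rot: [-180.0, 0.2, 4.1]
force: [-0.5, -0.3, -2.6]
grip_width: 0.612
grasp_force: 30.0
```

{"fn": "jog_arm", "kwargs": {"plan": [[[0,1.2,0],0.9,40],[[0,2.4,0],1.8,40],[[0,3.6,0],2.7,40],[[0,4.8,0],3.5,40],[[0,5.8,0],4.1,40]]}}

```text
time_s: 5.52
position: [0.5522, 0.1356, 0.2135]
tcp_rot: [-179.9, 0.2, 24.6]
force: [-0.2, -0.7, -2.9]
grip_width: 0.613
grasp_force: 30.0
```

{"fn": "jog_arm", "kwargs": {"plan": [[[0,0.9,0],0.3,40],[[0,1.5,0],0.44,40],[[0,1.7,0],0.44,40],[[0,1.7,0],0.44,40],[[0,1.7,0],0.44,40]]}}

```text
time_s: 5.93
position: [0.5528, 0.1755, 0.2142]
tcp_rot: [180.0, 0.1, 26.6]
force: [0.5, -0.1, -1.6]
grip_width: 0.612
grasp_force: 30.0
```

Run:
```python
from h import *
tcp(); p=shot('wrist'); save(p,'w2.png'); C=cloud(p); s=telemetry.observe()['position']
# rim points
z=s[2]+.034; m=abs(C[...,2]-z)<.006; f=p['frame'].astype(int)
rect(C,(.552,.1767),.1,.018,.032)
K=np.array(p['camera_matrix']);print(K[0,0])
t=shot('top'); Ct=cloud(t); rect(Ct,(.545,-.279),.08,.035,.06); rect(Ct,s[:2],.075,z-.008,z+.01)
for q in ['basket_center','basket','stand_top']: print(q,[(round(r['conf'],2),np.round(r['position'])) for r in spotter.pinpoint(p,q)])
```

```text
t 5.93 [0.5528 0.1755 0.2142] [1.7997e+02 1.3000e-01 2.6570e+01] w 0.612 gf 30.0 F [ 0.5 -0.1 -1.6] q [16.5 18.8 88.8 -0.1 72.5 80. ]
n 2850 c 575.5 188.8 size 94.1 84.3 ang 26.6 z 0.0244
349.0753248837796
n 145 c 544.2 -279.4 size 60.1 14.9 ang -11.5 z 0.0485
n 79 c 550.1 146.1 size 90.9 26.2 ang 12.2 z 0.2492
basket_center [(0.65, array([274., 267.]))]
basket [(0.62, array([276., 237.]))]
stand_top [(0.89, array([270., 185.]))]
```

View pics/w2.png

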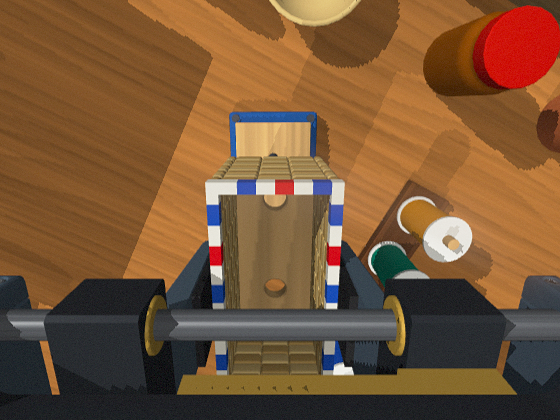

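```bash
cat > rel.py <<'E'
from h import *
def rel(zs=(.02,.03)):
    tcp(); p=shot('wrist'); s=telemetry.observe(); c=np.array(s['position']); a=np.radians(s['tcp_rot'][2])
    C=cloud(p); L=(C-c)@np.array([[np.cos(a),np.sin(a),0],[-np.sin(a),np.cos(a),0],[0,0,1]]).T
    up=np.arange(420)[:,None]<300
    S=L[(C[...,2]>zs[0])&(C[...,2]<zs[1])&(abs(L[...,0])<.1)&(abs(L[...,1])<.06)&up]
    g=S[S[:,0]>.062]; y=np.percentile(g[:,1],[1,99]); xs=np.percentile(S[abs(S[:,1])<.035][:,0],99.5)
    print('stand far x',xs*1e3,'y',y*1e3,'mid',y.mean()*1e3,'n',len(S))
    B=L[(abs(L[...,2]-.034)<.004)&(abs(L[...,0])<.065)&(abs(L[...,1])<.034)&up]
    f=B[abs(B[:,1])<.02]; print('basket far x',np.percentile(f[:,0],99)*1e3,'y',np.percentile(B[B[:,0]<.05][:,1],[1,99])*1e3,'rim z',np.median(B[:,2]))
    return p,L,C
if __name__=='__main__': rel()
E
python3 rel.py
```

```text
t 6.18 [0.5533 0.1752 0.2152] [1.7998e+02 1.0000e-02 2.6500e+01] w 0.612 gf 30.0 F [ 0.  -0.1 -2. ] q [16.4 18.8 88.8 -0.  72.5 80. ]
stand far x 65.04669755107905 y [-34.23445766  39.24774373] mid 2.5066430377327293 n 2669
basket far x 53.95124156601612 y [-32.25164047  32.05990588] rim z 0.03327561927359923
```

Run:
```python
from rel import *
p,L,C=rel((.010,.031))
K=np.array(p['camera_matrix']); f=p['frame'].astype(int)
# row/col profile over stand
m=(C[...,2]>.010)&(C[...,2]<.031)&(abs(L[...,0])<.1)&(abs(L[...,1])<.06)
blue=(f[...,2]>f[...,0]+30)
for u in (250,275,300):
    print(u,[(v,np.round(L[v,u,0]*1e3,1),np.round(C[v,u,2]*1e3,1),int(blue[v,u])) for v in range(108,126,1)])
for v in (125,135,145):
    w=np.where(m[v])[0]; print(v,w[0],w[-1],np.round(L[v,[w[0],w[-1]],1]*1e3,1))
t=shot('top'); rect(cloud(t),(.5519,.1767),.1,.015,.035); rect(cloud(t),(.5519,.1767),.1,.02,.035)
```

```text
t 6.23 [0.5533 0.1754 0.2153] [179.99   0.    26.5 ] w 0.613 gf 30.0 F [-0.7  0.  -3. ] q [16.5 18.8 88.8 -0.  72.5 80. ]
stand far x 75.46056487801813 y [-41.84473488  45.35547497] mid 1.7553700430843235 n 3991
basket far x 53.99758670045859 y [-32.15278198  32.07630862] rim z 0.033236731112238835
250 [(108, np.float64(79.2), np.float64(-0.6), 0), (109, np.float64(78.2), np.float64(-1.1), 0), (110, np.float64(77.2), np.float64(-1.2), 0), (111, np.float64(76.2), np.float64(0.5), 0), (112, np.float64(75.5), np.float64(13.1), 0), (113, np.float64(74.5), np.float64(16.1), 1), (114, np.float64(73.6), np.float64(16.9), 1), (115, np.float64(72.6), np.float64(15.6), 1), (116, np.float64(71.6), np.float64(15.9), 1), (117, np.float64(70.6), np.float64(16.3), 1), (118, np.float64(69.7), np.float64(17.5), 1), (119, np.float64(68.7), np.float64(17.7), 1), (120, np.float64(67.7), np.float64(17.0), 1), (121, np.float64(66.7), np.float64(17.5), 1), (122, np.float64(65.7), np.float64(16.6), 1), (123, np.float64(65.1), np.float64(24.4), 0), (124, np.float64(64.1), np.float64(24.5), 0), (125, np.float
[... 1182 characters left out ...]
.1), 1), (115, np.float64(72.6), np.float64(16.8), 1), (116, np.float64(71.6), np.float64(16.4), 1), (117, np.float64(70.6), np.float64(16.2), 1), (118, np.float64(69.5), np.float64(14.7), 1), (119, np.float64(68.6), np.float64(17.4), 1), (120, np.float64(67.6), np.float64(15.8), 1), (121, np.float64(66.6), np.float64(17.1), 1), (122, np.float64(65.6), np.float64(16.2), 1), (123, np.float64(65.1), np.float64(24.9), 0), (124, np.float64(64.1), np.float64(24.2), 0), (125, np.float64(63.0), np.float64(23.5), 0)]
125 229 315 [ 46.8 -42.3]
135 230 315 [ 45.8 -42.5]
145 230 315 [ 46.2 -43. ]
n 736 c 552.5 174.2 size 149.1 85.2 ang 26.2 z 0.0248
n 558 c 549.6 175.8 size 140.0 85.9 ang 28.7 z 0.0259
```

{"fn": "jog_arm", "kwargs": {"plan": [[[-0.01,0.07,-0.8],0,40],[[-0.01,0.07,-2],0,40],[[-0.01,0.07,-3.2],0,40],[[-0.01,0.07,-4.2],0,40],[[-0.01,0.07,-4.6],0,40]]}}

```text
time_s: 6.75
position: [0.5506, 0.1771, 0.0967]
tcp_rot: [-179.9, 0.4, 26.6]
force: [-0.1, 0.1, -3.4]
grip_width: 0.614
grasp_force: 30.0
```

{"fn": "jog_arm", "kwargs": {"plan": [[[0,0,0],0,40],[[0,0,0],0,40],[[0,0,0],0,40],[[0,0,0],0,40],[[0,0,0],0,40]]}}

```text
time_s: 7.17
position: [0.554, 0.1783, 0.1019]
tcp_rot: [180.0, -0.2, 26.6]
force: [-0.5, -0.0, -2.0]
grip_width: 0.607
grasp_force: 30.0
```

Run:
```python
from rel import *
p,L,C=rel((.010,.031)); save(p,'w3.png')
m=(C[...,2]>.010)&(C[...,2]<.031)&(abs(L[...,0])<.1)&(abs(L[...,1])<.06)
for v in range(85,150,6):
    w=np.where(m[v])[0]
    if len(w)>5: print(v,w[0],w[-1],np.round(L[v,[w[0],w[-1]],1]*1e3,1),L[v,275,0])
r=(abs(L[...,2]-.034)<.006)&(abs(L[...,0])<.065)&(abs(L[...,1])<.04)
for v in range(180,260,10):
    w=np.where(r[v])[0]
    if len(w)>5: print('rim',v,w[0],w[-1],np.round(L[v,[w[0],w[-1]],1]*1e3,1),L[v,275,0])
```

```text
t 7.17 [0.554  0.1783 0.1019] [179.96  -0.18  26.57] w 0.607 gf 30.0 F [-0.5 -0.  -2. ] q [16.7 24.  98.1 -0.  57.7 80.1]
stand far x 73.72911003486622 y [-43.90375229  42.81764605] mid -0.5430531234121363 n 5200
basket far x 54.18554634151141 y [-32.0758073   32.05384762] rim z 0.03374428433663308
121 214 336 [ 42.8 -44.2] 0.07238986992030945
127 213 336 [ 43.6 -44.7] 0.06834169052194325
133 213 336 [ 44.  -44.8] 0.06403940216726427
139 213 336 [ 44.3 -45.2] 0.0606728559586301
145 214 336 [ 43.5 -45.6] 0.05655710988988117
rim 180 207 342 [ 27.1 -28.3] 0.05410420703911741
rim 190 206 343 [ 27.1 -28.3] 0.05042365833546766
rim 200 206 343 [ 27.4 -28.4] 0.016229658093130154
rim 210 207 342 [ 27.2 -28.4] 0.02234181816198998
rim 220 207 342 [ 27.3 -28.8] 0.01631629378110053
rim 230 208 341 [ 27.2 -28.2] 0.009503549538354765
rim 240 209 340 [ 26.9 -28. ] 0.08342140867057961
rim 250 209 340 [ 27.4 -28.3] -0.003410389743798802
```

View pics/w3.png

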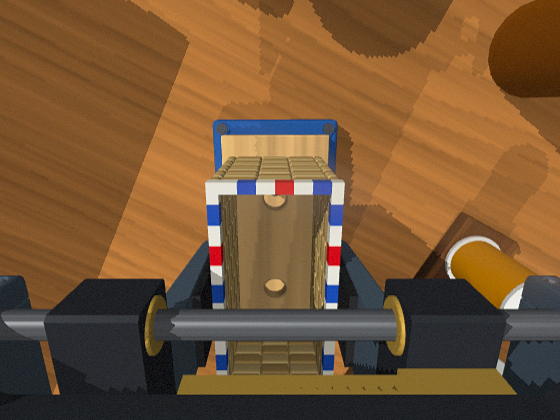

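Wrist view: the basket's hole line sits centred on the stand (blue edges 213/336, rim 206/343, both mid ≈274.5). Lowering onto the pegs.

{"fn": "jog_arm", "kwargs": {"plan": [[[0,0,-0.2],0,40],[[0,0,-0.4],0,40],[[0,0,-0.6],0,40],[[0,0,-0.8],0,40],[[0,0,-1.0],0,40]]}}

```text
time_s: 7.63
position: [0.5527, 0.1779, 0.0744]
tcp_rot: [-180.0, 0.0, 26.6]
force: [-0.5, 0.2, -2.1]
grip_width: 0.613
grasp_force: 30.0
```

{"fn": "jog_arm", "kwargs": {"plan": [[[0,0,-0.1],0,40],[[0,0,-0.25],0,40],[[0,0,-0.41],0,40],[[0,0,-0.41],0,40],[[0,0,-0.41],0,40]]}}

```text
time_s: 8.05
position: [0.5531, 0.178, 0.066]
tcp_rot: [180.0, -0.0, 26.6]
force: [-1.9, -0.9, 4.3]
grip_width: 0.612
grasp_force: 30.0
```

Run:
```python
from rel import *
p,L,C=rel((.010,.031))
r=(abs(L[...,2]-.034)<.006)&(abs(L[...,0])<.065)&(abs(L[...,1])<.032)
print('rim z',np.percentile(C[r][:,2],[10,50,90]))
m=(abs(L[...,0])<.045)&(abs(L[...,1])<.018)&(np.arange(420)[:,None]<300); print('floor/pegs z',np.percentile(C[m][:,2],[5,25,50,75]))
```

```text
t 8.05 [0.5531 0.178  0.066 ] [ 1.7999e+02 -4.0000e-02  2.6580e+01] w 0.612 gf 30.0 F [-1.9 -0.9  4.3] q [ 16.7  26.2 100.5  -0.   53.3  80.1]
stand far x 74.11996871381105 y [-44.04470257  42.7032498 ] mid -0.6707263872987763 n 6084
basket far x 53.96298150840658 y [-32.13971419  32.23006504] rim z 0.03355041321839644
rim z [0.09752969 0.09954969 0.1004959 ]
floor/pegs z [0.03329207 0.03412334 0.03458384 0.03507683]
```

Rim at 0.0995 and floor at 0.035: seated, with 4 N contact. Releasing.

{"fn": "jog_arm", "kwargs": {"plan": [[[0,0,0],0,65],[[0,0,0],0,75],[[0,0,0],0,91],[[0,0,0],0,91],[[0,0,0],0,91]]}}

```text
time_s: 8.52
position: [0.553, 0.178, 0.0648]
tcp_rot: [180.0, -0.0, 26.6]
force: [-0.3, -0.1, -0.8]
grip_width: 0.948
grasp_force: 0.0
```

{"fn": "jog_arm", "kwargs": {"plan": [[[0,0,0],0,91],[[0,0,0.4],0,91],[[0,0,1.2],0,91],[[0,0,2.4],0,91],[[0,0,3.6],0,91]]}}

```text
time_s: 8.93
position: [0.5525, 0.1778, 0.156]
tcp_rot: [-180.0, 0.1, 26.6]
force: [1.3, 0.9, -0.4]
grip_width: 0.997
grasp_force: 0.0
```

{"fn": "jog_arm", "kwargs": {"plan": [[[0,0,1.2],0,91],[[0,0,2.0],0,91],[[0,0,2.4],0,91],[[0,0,2.4],0,91],[[0,0,2.4],0,91]]}}

```text
time_s: 9.35
position: [0.5527, 0.1779, 0.2147]
tcp_rot: [-180.0, 0.0, 26.6]
force: [-0.0, 0.5, -0.3]
grip_width: 1.001
grasp_force: 0.0
```

Run:
```python
from h import *
tcp(); p=shot('wrist'); C=cloud(p); save(p,'w4.png')
rect(C,(.5525,.1775),.075,.09,.11)
t=shot('top'); Ct=cloud(t); rect(Ct,(.5525,.1775),.075,.09,.11); rect(Ct,(.5445,-.279),.08,.035,.06)
```

```text
t 9.35 [0.5527 0.1779 0.2147] [-1.800e+02  2.000e-02  2.657e+01] w 1.001 gf 0.0 F [-0.   0.5 -0.3] q [16.7 18.8 88.8 -0.  72.4 80.1]
n 2539 c 552.3 177.3 size 110.8 56.1 ang 26.6 z 0.0993
n 164 c 552.4 175.0 size 110.6 53.8 ang 25.5 z 0.1001
n 141 c 544.7 -279.4 size 60.5 14.7 ang -12.2 z 0.0483
```

View pics/w4.png

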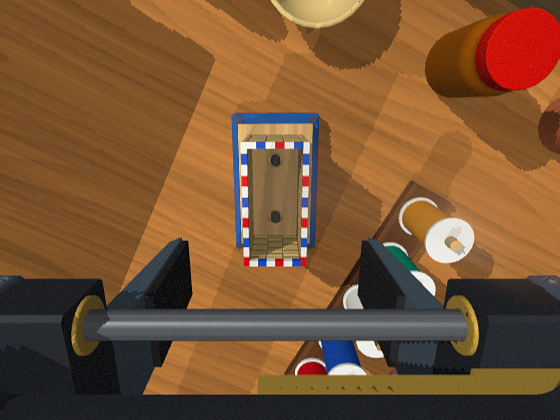

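Pegs (275,160) and (275,216) show through both holes; the basket is seated. Heading to the lid.

{"fn": "jog_arm", "kwargs": {"plan": [[[0,-1,0],-0.6,91],[[0,-2.4,0],-1.3,91],[[0,-3.9,0],-2,91],[[0,-5.4,0],-2.7,91],[[0,-6.9,0],-3.4,91]]}}

```text
time_s: 9.87
position: [0.5518, 0.0041, 0.213]
tcp_rot: [-180.0, 0.2, 9.4]
force: [0.4, -0.8, 0.5]
grip_width: 0.998
grasp_force: 0.0
```

{"fn": "jog_arm", "kwargs": {"plan": [[[0,-1.5,0],-0.7,91],[[0,-3,0],-1.4,91],[[0,-4.5,0],-2.1,91],[[-0.1,-6,0],-2.8,91],[[-0.2,-7.5,0],-3.5,91]]}}

```text
time_s: 10.28
position: [0.5468, -0.1836, 0.213]
tcp_rot: [-180.0, 0.2, -8.1]
force: [0.3, -0.5, -0.4]
grip_width: 0.998
grasp_force: 0.0
```

{"fn": "jog_arm", "kwargs": {"plan": [[[-0.12,-1.4,0],-0.6,91],[[-0.12,-2.6,0],-0.84,91],[[-0.12,-3.6,0],-0.84,91],[[-0.12,-3.88,0],-0.84,91],[[-0.12,-3.88,0],-0.84,91]]}}

```text
time_s: 10.7
position: [0.5441, -0.2804, 0.2129]
tcp_rot: [-180.0, 0.2, -12.3]
force: [0.2, -0.0, 0.5]
grip_width: 0.993
grasp_force: 0.0
```

{"fn": "jog_arm", "kwargs": {"plan": [[[0,0,0],0,91],[[0,0,0],0,91],[[0,0,0],0,91],[[0,0,0],0,91],[[0,0,0],0,91]]}}

```text
time_s: 11.12
position: [0.5452, -0.278, 0.2152]
tcp_rot: [180.0, -0.0, -12.0]
force: [-0.1, -0.2, 0.1]
grip_width: 0.994
grasp_force: 0.0
```

Run:
```python
from h import *
tcp(); p=shot('wrist'); C=cloud(p); save(p,'w5.png')
rect(C,(.545,-.279),.08,.035,.06); rect(C,(.545,-.279),.072,.007,.02)
```

```text
t 11.12 [ 0.5452 -0.278   0.2152] [ 1.800e+02 -1.000e-02 -1.205e+01] w 0.994 gf 0.0 F [-0.1 -0.2  0.1] q [-28.1  21.6  84.4   0.   73.9  74. ]
n 841 c 545.6 -280.1 size 59.8 13.9 ang -12.2 z 0.0474
n 5202 c 545.4 -279.9 size 118.4 64.1 ang -12.3 z 0.0093
```

{"fn": "jog_arm", "kwargs": {"plan": [[[0,-0.06,-1],0,60],[[0,-0.06,-2.5],0,60],[[0,-0.06,-4],0,60],[[0,-0.06,-5.4],0,60],[[0,-0.06,-6.6],0,60]]}}

```text
time_s: 11.58
position: [0.5443, -0.2798, 0.0479]
tcp_rot: [-180.0, 0.1, -12.1]
force: [0.3, -0.4, 0.3]
grip_width: 0.672
grasp_force: 0.0
```

{"fn": "jog_arm", "kwargs": {"plan": [[[0,0,-0.6],0,60],[[0,0,-1],0,60],[[0,0,-1],0,60],[[0,0,-1],0,30],[[0,0,-1],0,5]]}}

```text
time_s: 12.0
position: [0.5462, -0.2811, 0.0266]
tcp_rot: [179.9, -0.2, -12.1]
force: [0.1, -1.0, 0.2]
grip_width: 0.543
grasp_force: 0.0
```

{"fn": "jog_arm", "kwargs": {"plan": [[[0,0,0],0,5],[[0,0,0],0,5],[[0,0,0],0,5],[[0,0,0],0,5],[[0,0,0],0,5]]}}

```text
time_s: 12.42
position: [0.5451, -0.2806, 0.0253]
tcp_rot: [180.0, -0.0, -12.1]
force: [-0.1, 0.7, 0.7]
grip_width: 0.175
grasp_force: 1.0
```

{"fn": "jog_arm", "kwargs": {"plan": [[[0,0,0],0,5],[[0,0,0],0,5],[[0,0,0],0,5],[[0,0,0],0,5],[[0,0,0],0,5]]}}

```text
time_s: 12.83
position: [0.5451, -0.2805, 0.0253]
tcp_rot: [180.0, -0.0, -12.1]
force: [-0.2, 0.7, 2.7]
grip_width: 0.151
grasp_force: 30.0
```

{"fn": "jog_arm", "kwargs": {"plan": [[[0,0,0.4],0,5],[[0,0,1.2],0,5],[[0,0,2.4],0,5],[[0,0,3.6],0,5],[[0,0,4.8],0,5]]}}

```text
time_s: 13.25
position: [0.5446, -0.2804, 0.1462]
tcp_rot: [180.0, 0.1, -12.1]
force: [-0.2, -0.3, -1.8]
grip_width: 0.151
grasp_force: 30.0
```

{"fn": "jog_arm", "kwargs": {"plan": [[[0,0,1.2],0,5],[[0,0,2.2],0,5],[[0,0,2.8],0,5],[[0,0,3],0,5],[[0,0,3],0,5]]}}

```text
time_s: 13.67
position: [0.5454, -0.2809, 0.2214]
tcp_rot: [179.9, -0.2, -12.1]
force: [0.5, 0.4, -0.9]
grip_width: 0.154
grasp_force: 30.0
```

```bash
cat > lid.py <<'E'
from h import *
def lid():
    tcp(); p=shot('wrist'); s=telemetry.observe(); c=np.array(s['position']); a=np.radians(s['tcp_rot'][2])
    C=cloud(p); L=(C-c)@np.array([[np.cos(a),np.sin(a),0],[-np.sin(a),np.cos(a),0],[0,0,1]]).T
    m=(abs(L[...,2]+.0145)<.012)&(abs(L[...,0])<.08)&(abs(L[...,1])<.045)&(np.arange(420)[:,None]<310)
    q=L[m]*1e3; f=q[:,0]
    A=np.c_[q[:,:2],np.ones(len(q))]; k=np.linalg.lstsq(A,q[:,2],rcond=None)[0]; r=abs(A@k-q[:,2])<3; k=np.linalg.lstsq(A[r],q[r,2],rcond=None)[0]
    print('lid top plane slopes',k[:2],'z',k[2],'far x',np.percentile(f,99.5),'y',np.percentile(q[q[:,0]>30][:,1],[.5,99.5]),'n',len(q))
    e=q[(q[:,0]>20)]; 
    (x,y),(w,h),an=cv2.minAreaRect(e[:,:2].astype(np.float32)); print('visible far part',x,y,w,h,an)
    return p,C,L
if __name__=='__main__': lid()
E
python3 -c "
from lid import *
p,C,L=lid(); save(p,'w6.png')"
```

```text
t 13.67 [ 0.5454 -0.2809  0.2214] [ 1.7994e+02 -1.5000e-01 -1.2130e+01] w 0.154 gf 30.0 F [ 0.5  0.4 -0.9] q [-28.3  21.5  83.8  -0.   74.6  73.8]
lid top plane slopes [0.00214437 0.00069592] z -14.259284536312128 far x 59.87439804227166 y [-32.78795702  30.53464478] n 10730
visible far part 40.03211975097656 -1.1271209716796875 40.058067321777344 64.33866119384766 0.003587408224120736
```

View pics/w6.png

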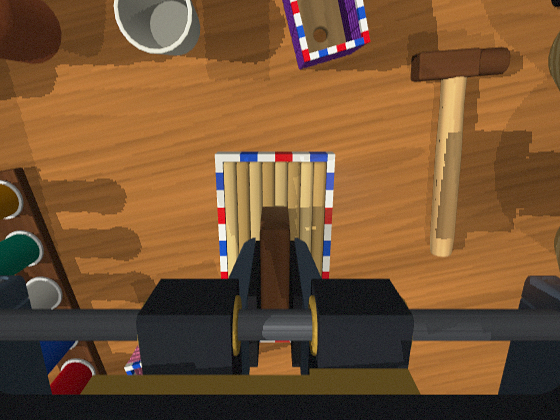

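The lid is held level and square in the grip (edges at 218/333, far edge row 157). Carrying it over the rack.

{"fn": "jog_arm", "kwargs": {"plan": [[[0,0.6,0],0.3,5],[[0,1.8,0],0.9,5],[[0,3.1,0],1.5,5],[[0,4.4,0],2.1,5],[[0,5.7,0],2.7,5]]}}

```text
time_s: 14.13
position: [0.5436, -0.1357, 0.2179]
tcp_rot: [-179.9, 0.2, 1.5]
force: [1.4, 0.1, -1.4]
grip_width: 0.153
grasp_force: 30.0
```

{"fn": "jog_arm", "kwargs": {"plan": [[[0,1.3,0],0.6,5],[[0.1,2.6,0],1.2,5],[[0.2,3.9,0],1.8,5],[[0.28,5.2,0],2.4,5],[[0.28,6.5,0],3,5]]}}

```text
time_s: 14.55
position: [0.5507, 0.0268, 0.2181]
tcp_rot: [-179.9, 0.2, 16.6]
force: [0.6, 0.4, -0.9]
grip_width: 0.15
grasp_force: 30.0
```

{"fn": "jog_arm", "kwargs": {"plan": [[[0,1.3,0],0.6,5],[[0,2.6,0],1.2,5],[[0,3.9,0],1.6,5],[[0,5.2,0],2.04,5],[[0,5.9,0],2.04,5]]}}

```text
time_s: 14.97
position: [0.5501, 0.1757, 0.2179]
tcp_rot: [-179.9, 0.2, 26.8]
force: [0.7, -0.9, -1.7]
grip_width: 0.152
grasp_force: 30.0
```

{"fn": "jog_arm", "kwargs": {"plan": [[[0,0.2,0],0,5],[[0,0.2,0],0,5],[[0,0.2,0],0,5],[[0,0.2,0],0,5],[[0,0.2,0],0,5]]}}

```text
time_s: 15.38
position: [0.5519, 0.1757, 0.2197]
tcp_rot: [180.0, 0.0, 26.5]
force: [-0.1, 0.4, -0.7]
grip_width: 0.151
grasp_force: 30.0
```

```bash
python3 lid.py
```

```text
t 15.38 [0.5519 0.1757 0.2197] [1.7998e+02 5.0000e-02 2.6490e+01] w 0.151 gf 30.0 F [-0.1  0.4 -0.7] q [16.5 18.5 88.5 -0.  73.  80.1]
lid top plane slopes [-0.00145315  0.00063279] z -16.1045104639784 far x 58.479508955471836 y [-32.08956371  31.26415169] n 10752
visible far part 39.31557083129883 -0.3856239318847656 38.62822723388672 64.36215209960938 0.002677869750186801
```

{"fn": "jog_arm", "kwargs": {"plan": [[[0.01,0.07,-0.5],0,5],[[0.01,0.07,-1.2],0,5],[[0.01,0.07,-2],0,5],[[0.01,0.07,-2.6],0,5],[[0.01,0.07,-2.9],0,5]]}}

```text
time_s: 15.85
position: [0.5512, 0.1775, 0.1455]
tcp_rot: [-180.0, 0.2, 26.5]
force: [-0.6, 0.7, -1.1]
grip_width: 0.149
grasp_force: 30.0
```

{"fn": "jog_arm", "kwargs": {"plan": [[[0,0,-0.1],0,5],[[0,0,-0.2],0,5],[[0,0,-0.25],0,5],[[0,0,-0.25],0,5],[[0,0,-0.25],0,5]]}}

```text
time_s: 16.27
position: [0.5527, 0.1788, 0.1421]
tcp_rot: [180.0, -0.1, 26.6]
force: [0.1, -0.4, -0.9]
grip_width: 0.153
grasp_force: 30.0
```

{"fn": "jog_arm", "kwargs": {"plan": [[[0,0,0],0,5],[[0,0,0],0,5],[[0,0,0],0,5],[[0,0,0],0,5],[[0,0,0],0,5]]}}

```text
time_s: 16.68
position: [0.5523, 0.1788, 0.1413]
tcp_rot: [180.0, -0.0, 26.6]
force: [0.0, -0.3, -1.4]
grip_width: 0.15
grasp_force: 30.0
```

Run:
```python
from lid import *
p,C,L=lid(); print('vel',np.round(telemetry.observe()['joint_vel'],2))
rect(C,(.5525,.1775),.08,.118,.135)
s=shot('side'); f=s['frame'][190:280,180:300]; cv2.imwrite('pics/crop2.png',cv2.resize(f[:,:,::-1],(800,600),interpolation=cv2.INTER_CUBIC))
Cs=cloud(s)[190:280,180:300].reshape(-1,3); q=Cs[np.hypot(Cs[:,0]-.5525,Cs[:,1]-.1775)<.08]
print(np.histogram(q[:,2],bins=np.arange(0,.2,.005)))
```

```text
t 16.68 [0.5523 0.1788 0.1413] [ 1.7999e+02 -1.0000e-02  2.6570e+01] w 0.15 gf 30.0 F [ 0.  -0.3 -1.4] q [16.8 21.9 95.2 -0.  62.9 80.2]
lid top plane slopes [7.48568527e-05 8.89170602e-04] z -15.874492300094927 far x 58.696663110528654 y [-32.1112209   31.28808184] n 10761
visible far part 39.43633270263672 -0.3330841064453125 64.16519927978516 38.86421585083008 89.98957061767578
vel [-0.03  0.    0.08 -0.06 -0.07  0.03]
n 10647 c 551.9 178.1 size 118.9 64.3 ang 26.7 z 0.1254
(array([202,  66,  80, 188, 156, 143,  64,  44,  54,  51,  54,  82,  67,
        53,  54,  52,  67,  52,  48,  79,  44,   1,   3,  44, 183, 322,
        40,  11,  18,  27,  28,  20,  29,  12,   2,   5,   1,   0,   0]), array([0.   , 0.005, 0.01 , 0.015, 0.02 , 0.025, 0.03 , 0.035, 0.04 ,
       0.045, 0.05 , 0.055, 0.06 , 0.065, 0.07 , 0.075, 0.08 , 0.085,
       0.09 , 0.095, 0.1  , 0.105, 0.11 , 0.115, 0.12 , 0.125, 0.13 ,
       0.135, 0.14 , 0.145, 0.15 , 0.155, 0.16 , 0.165, 0.17 , 0.175,
       0.18 , 0.185, 0.19 , 0.195]))
```

View pics/crop2.png

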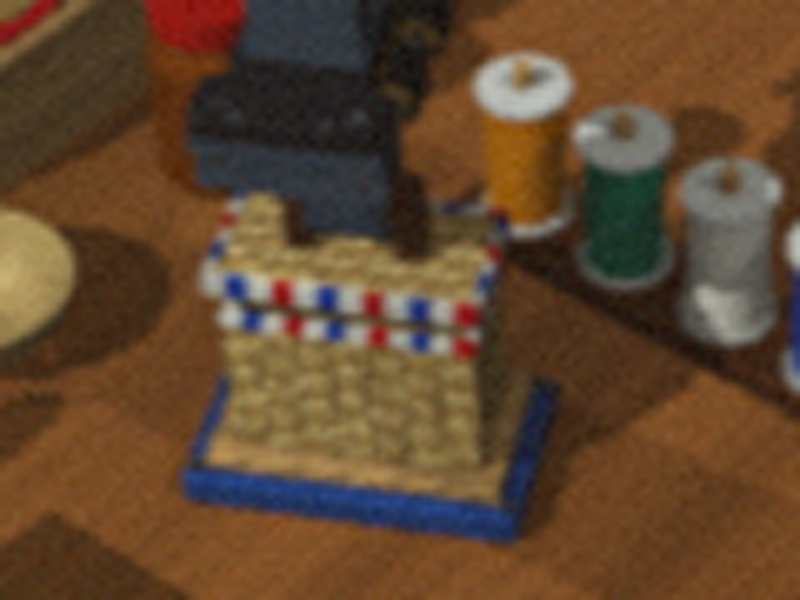

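The lid hangs level, parallel to and just clear of the rim (offset about 1 mm, gap about 15 mm). Handing in.

```bash
python3 -c "
from workcell import robot
print(robot.close_job())"
```

```text
the job is handed in; nothing more can be done
None
```

I've handed the job in (the hand-in returned no verdict): the basket sits fully down on the pegs, and at my last check the lid was held level about 15 mm above the rim, centred to about 1 mm and aligned with it.

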